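# Shut the marked tap under the sliding cover

### The arm

A 6-joint arm with a two-finger parallel gripper is mounted at the origin on a cart in front of the work surface, level with it; the furniture and walls round the work are solid. World frame = base frame: x ahead of the robot, y to its left, z up, the work surface at z = 0. Lengths are in m, angles in rad, forces in N, time in s.
With the tool pointing down it reaches from about 0.325 to 0.775 m from the base axis. Payload 5.5 kg.
Tool frame: the origin (TCP) lies at the centre of the arm's flange, where the gripper is bolted on; the fingertips stand 173 mm ahead of it and the grasp point (between the pads) lies 155 mm ahead of it; z points along the fingers, y is the line along which they close (so a half turn about z gives the same grasp; the last joint's range is limited). The gripper opens to 85 mm and grips with 20 to 120 N. Pads are 22 mm wide; open, the fingers measure 114 mm over their backs; the gripper's body (76 mm by 85 mm) begins 54 mm behind the grasp point. The pads swing forward as they close: fully open they stand 13 mm farther back than shut.
Start: joints at [-1.367, 0.091, 1.231, -0, 1.82, -0.057], TCP at [0.155, -0.58, 0.405] pointing down, gripper open.
Joint ranges: [-2.87, 2.87], [-0.86, 2.18], [0.17, 2.46], [-1.51, 4.65], [0.06, 2.69], [-2.65, 2.65]. Speed limits (rad/s): [2.57, 2.57, 3.01, 3.14, 3.14, 3.14].

### API

Orientations are given as a 3x3 rotation matrix whose columns are the frame's x, y, z axes.
In Python, from rig import manip gives the robot as it stands. The module is installed in compiled form; this text tells all that it offers. Calls block until the motion is done:
- manip.reach(position, orientation): joint-space move of the TCP to a pose.
- manip.move_straight(position, attitude=None, speed=0.15): straight line of the TCP; attitude=None keeps the orientation; speed is the mean speed in m/s.
- manip.move_j(angles): joint-space move.
- manip.command_gripper(opening, f_grip=None): opening from 0.0 (shut) to 1.0 (fully open); f_grip is the grip in N (None keeps the last); returns when the fingers have stopped.
- manip.wait(seconds).
- manip.ik(position, orientation): joint angles nearest the present ones, or None.
- manip.snapshot(name): name is "scene" or "top"; returns a dict with "color" (480x640x3 uint8, red, green, blue), "z_map" (480x640 float32, m along the optical axis (not along the pixel's ray), 0 where there is no reading), "vfov" (degrees; the focal length in pixels is half the picture's height over the tangent of half this angle, whatever the lens; pixels are square), "cx", "cy" (the principal point, pixels), "T" (4x4, takes a point from camera to world coordinates). Camera axes: x right, y up, looking along -z (the intrinsics and any distortion apply to the point x, -y, -z); pixel columns grow to the right and rows downward; lengths in m; the calibration is good to about 2 mm. A picture is of the moment at which its call begins.
A pose or a line that the arm cannot do raises manip.MotionError and nothing moves.
- manip.hand_in(): hands the job in; it is judged then, once.
Trained networks look in the newest picture that a camera, given by its name, has taken for a name from the list of things; names that differ only in an ending like _2 or _b are one class to them, and where a whole thing is asked for, a point or a joint stands for the part that bears it (a point fixed in the world has none). Each returns a list of dicts, best first, with "conf" (0 to 1); they miss things now and then, are a little off and sometimes report something else, mostly with a low value. They report only what shows in the picture. A call takes as long as a camera call.
- manip.silhouettes(camera, thing): "mask" (480x640 bool, what is visible of it) and "xy" ([column, row] in pixels, amid what is visible of it).
Readings, each from a call of its own:
- manip.read_clock(): time.
- manip.read_qpos(): joint angles.
- manip.read_qvel(): joint speeds.
- manip.read_joint_torque(): joint torques, N m.
- manip.read_tool_pos(): TCP position.
- manip.read_eef_rot(): TCP orientation.
- manip.read_ft_force(): force on the tool from outside, world axes, zero at the start.
- manip.read_wrist_torque(): the same for the moment, N m.
- manip.read_width(): opening from 0.0 (shut) to 1.0 (fully open).
- manip.read_gripper_force(): force on a finger pad.
Only numpy, scipy, OpenCV 4.12 (cv2) and the standard library are available. Lean on these libraries where they do the work, as an engineer would, in place of code of your own. Each camera call takes 0.05 s, during which the arm holds its last target. There are 200 camera calls.

### The job

Closing time: the water has to be turned off at the low tap box on the counter. Push the loose cover along its track all the way to the far (empty) end, so that both tap handles are uncovered, then push the handle that ends in a round disc a quarter turn round to its stop, so that it lies across its pipe and the tap is shut. Only push with the fingers: do not lift the cover out of its track, and leave the other, straight tap handle and the things around the box where they are.

Things in the scene. Friction and masses are not known exactly. Their poses are not given: they have to be found in the camera images.
- tap_box: Fixed grey base plate, 130 (its x) x 410 (its y) x 10 mm; origin under its centre, z up. Rails along y and stops at y = +-199 mm, all 22 mm high, guide the cover. On its -y half two like brass valves stand, pivots at x = +12, y = -55 and -150 mm, tops 37 mm above the counter; each with its pipe runs along x (x = -44 to +46 mm, 26 mm wide). The +y half is empty, for parking the cover.
- cover: Loose grey hood, 110 (x) x 190 (y) x 56 mm, 0.25 to 0.5 kg, open below and at its -y end, on the plate between the rails (underside 10 mm, flat top 66 mm above the counter, a push tab on top); origin under its centre, axes as the box's. At first it hides both valves (centre at box y of -100 to -80 mm); pushed to +y (2 to 6 N) it slides until the stop holds it at box y of about +104 mm.
- cover_tab (a point): Middle of the push tab on the cover, 76 mm above the counter. The tab is an upright rib, 60 mm along the box's x, 8 mm thick along y, from the cover's top at 66 mm to 87 mm above the counter.
- disc_handle (a joint): Angle of the steel tap handle to be shut, which ends in a round disc. 0: open, points from its pivot to the box's -x, along its pipe; grows counterclockwise seen from above; 1.571: shut, at its stop, points to the box's -y, across its pipe. Starts at 0 to 0.35, at either valve. It needs about 2.5 N at the disc and stays where it is left.
- disc_handle_axis (a point): Pivot of the disc-ended handle, at the middle of the handle's thickness, 43 mm above the counter. The handle is 12 mm thick (37 to 49 mm above the counter), its bar 12 mm wide, and its tip is 54 mm from the pivot. Axes turn with the handle; it points along its own -x.
- disc_handle_end (a point): Centre of the round disc (28 mm diameter, 12 mm thick) at the end of the marked handle, 40 mm from the pivot.
- plain_handle (a joint): Angle (rad) of the other tap handle, a straight square-ended bar 12 mm wide, 54 mm long from the pivot, at the other valve; same sense and height. It starts between 0 and 0.35 and must stay as it is.
- plain_handle_end (a point): Point on the middle of the straight handle, 40 mm from its pivot, 43 mm above the counter.
- mint_tin: Loose bystander: flat tin, 60 x 90 x 22 mm, beyond the -y end of the box; origin under its centre.
- lollipop: Loose bystander: lollipop, 101 mm long with a 27 mm head, lying beyond the +y end of the box; origin under its centre.
- pen: Loose bystander: black pen, 145 mm long, lying behind the box; origin under its centre.
- sweet_jar: Loose bystander: jar of sweets with a white lid, 64 mm across, 100 mm tall, in front of the till; origin under its centre.
- price_stand: Loose bystander: upright acrylic card stand, 40 x 75 x 59 mm, on the counter to the right; origin under its centre.

How it is judged:
On the way, in this order (a step that is already met when the one before it is completed fails the run):
1. the cover is pushed to the empty end of its track while the disc-ended handle is still open (y of cover in the frame of tap_box above 0.085 m and value of joint disc_handle below 0.6 rad), for 0.2 s.
2. the disc-ended handle is pushed round to its stop (y of cover in the frame of tap_box above 0.085 m and value of joint disc_handle above 1.45 rad), for 0.2 s.
At the end, for the whole second after the job is handed in: The cover is level and at rest in its track, its centre at least 85 mm past the box's middle; the disc-ended handle is within 0.12 rad of its shut stop; the straight handle's end is within 12 mm and the tin, lollipop, pen, jar and card stand within 40 mm of where they were (all of step 2 and z of cover in the frame of tap_box below 0.016 m and angle between cover's own z axis and vertical below 0.08 rad and linear speed of cover below 0.02 m/s and distance of plain_handle_end from where it was at the start of the episode below 0.012 m and distance of each of mint_tin, lollipop, pen, sweet_jar, price_stand from where it was at the start of the episode below 0.04 m); the robot touches nothing.
It fails at once if the cover is lifted or tipped out of its track (z of cover in the frame of tap_box above 0.022 m or angle between cover's own z axis and vertical above 0.15 rad).
It fails at once if the straight handle is turned (distance of plain_handle_end from where it was at the start of the episode above 0.012 m).
It fails at once if a bystander is shoved, knocked over or picked up (distance of any of mint_tin, lollipop, pen, sweet_jar, price_stand from where it was at the start of the episode above 0.04 m or angle between any of sweet_jar, price_stand, mint_tin's own z axis and vertical above 0.4 rad).
It also fails if it takes over 48 s, if anything falls off the work surface, if the arm or the gripper's body presses on something with over 40 N, if the wrist force passes 120 N, or if a joint passes its speed limit or range.

## Working session

There is one attempt and no reset: what is moved stays moved. The work goes in short steps, each a Python script; the robot and the scene stay as the last script left them, time stands still between calls to the robot, and variables do not carry over. Pictures are saved under pics/ and viewed, at most 10 in all, crops included, and the job is handed in when it is done.

```bash
mkdir -p pics; cat > h.py <<'E'
import numpy as np, cv2
from rig import manip
def cloud(s):
    z=s["z_map"]; f=240/np.tan(np.radians(s["vfov"])/2)
    v,u=np.mgrid[0:480,0:640]
    P=np.stack([(u-s["cx"])/f*z,-(v-s["cy"])/f*z,-z,np.ones_like(z)],-1)@s["T"].T
    P=P[...,:3]; P[z==0]=np.nan
    return P
def save(s,n): cv2.imwrite("pics/"+n,s["color"][...,::-1])
E
python3 - <<'E'
from h import *
for c in("scene","top"):
    s=manip.snapshot(c); save(s,c+"0.png"); P=cloud(s); print(c,s["T"].round(3).tolist(),s["vfov"],s["cx"],s["cy"])
    for t in("tap_box","cover","cover_tab","mint_tin","lollipop","pen","sweet_jar","price_stand"):
        for r in manip.silhouettes(c,t)[:2]:
            m=r["mask"]; Q=P[m]; Q=Q[~np.isnan(Q[:,0])]
            if len(Q)<5: print(t,"few");continue
            x=cv2.minAreaRect(Q[:,:2].astype(np.float32)*1000)
            print(t,round(r["conf"],2),np.round(r["xy"]),m.sum(),np.median(Q,0).round(3),np.percentile(Q[:,2],[2,98]).round(3),np.round(x[0]),np.round(x[1]),round(x[2],1))
E
```

```text
scene [[0.958, -0.133, 0.252, 0.928], [0.285, 0.414, -0.864, -1.473], [0.011, 0.9, 0.435, 0.742], [0.0, 0.0, 0.0, 1.0]] 48.18898043972014 317.4781283067637 242.2417591584968
tap_box 0.74 [330. 252.] 1278 [ 0.541 -0.104  0.011] [0.002 0.035] [516.  62.] [136. 502.] 10.6
cover 0.9 [327. 234.] 1134 [ 0.545 -0.069  0.066] [0.012 0.085] [524.  10.] [125. 335.] 13.8
cover_tab 0.74 [326. 236.] 1005 [ 0.543 -0.069  0.066] [0.037 0.086] [541. -52.] [110. 203.] 9.6
mint_tin 0.59 [320. 276.] 466 [ 0.582 -0.241  0.02 ] [0.003 0.024] [ 579. -216.] [ 59. 111.] 6.7
pen 0.49 [354. 244.] 56 [0.608 0.023 0.007] [0.002 0.01 ] [606.  38.] [ 10. 135.] 12.9
sweet_jar 0.79 [285. 331.] 1398 [ 0.594 -0.569  0.068] [0.005 0.101] [ 588. -550.] [63. 64.] 24.2
price_stand 0.56 [218. 342.] 457 [ 0.456 -0.606  0.025] [-0.001  0.058] [ 447. -564.] [ 51. 151.] 12.4
price_stand 0.49 [320. 245.] 62 [ 0.535 -0.122  0.043] [0.036 0.05 ] [ 540. -119.] [51. 49.] 72.4
top [[-0.003, 0.995, -0.103, 0.374], [-1.0, -0.002, 0.008, -0.131], [0.008, 0.103, 0.995, 1.393], [0.0, 0.0, 0.0, 1.0]] 53.04892633300972 326.76079663777836 230.59937696749466
cover 0.85 [293. 219.] 2864 [ 0.538 -0.055  0.065] [0.017 0.081] [545. -52.] [125. 203.] 10.2
cover_tab 0.97 [294. 222.] 2813 [ 0.536 -0.054  0.065] [0.02  0.081] [541. -49.] [125. 203.] 7.3
mint_tin 0.81 [354. 208.] 630 [ 0.576 -0.221  0.021] [0.014 0.027] [ 577. -222.] [60. 90.] 6.4
mint_tin 0.52 [228. 236.] 3635 [0.499 0.133 0.01 ] [0.003 0.024] [520.  44.] [131. 414.] 10.4
lollipop 0.49 [186. 256.] 59 [0.447 0.26  0.018] [0.008 0.027] [447. 261.] [21. 25.] 57.6
lollipop 0.45 [294. 223.] 2826 [ 0.536 -0.055  0.065] [0.02  0.081] [542. -52.] [122. 200.] 11.1
sweet_jar 0.58 [469. 205.] 628 [ 0.58  -0.536  0.097] [0.008 0.103] [ 580. -549.] [74. 62.] 41.2
price_stand 0.77 [484. 251.] 361 [ 0.452 -0.598  0.002] [-0.005  0.057] [ 454. -601.] [77. 38.] 89.8
```

View pictures.

```bash
python3 - <<'E'
import cv2
a=cv2.imread("pics/scene0.png")[150:390,200:440]; b=cv2.imread("pics/top0.png")[140:320,150:390]
a=cv2.resize(a,(400,400),interpolation=2); b=cv2.resize(b,(400,300),interpolation=2)
b=cv2.copyMakeBorder(b,0,100,0,0,0); cv2.imwrite("pics/v1.png",cv2.hconcat([a,b]))
E
python3 - <<'E'
import sys; sys.path.insert(0,'.')
E
```

```text
(no output)
```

View pics/v1.png

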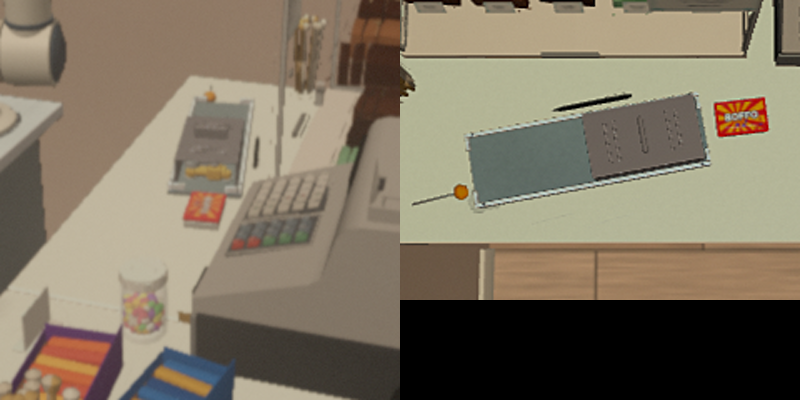

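```bash
python3 - <<'E'
from h import *
s=manip.snapshot("top"); P=cloud(s); 
B=P[(P[...,0]>.4)&(P[...,0]<.66)&(P[...,1]>-.18)&(P[...,1]<.27)&(P[...,2]>.06)]
top=B[B[:,2]<.072]; tab=B[B[:,2]>.079]
for n,q in(("cover",top),("tab",tab)):
    print(n,len(q),np.median(q,0).round(4),cv2.minAreaRect(q[:,:2].astype(np.float32)*1000))
m=manip.silhouettes("top","tap_box"); print([(r["conf"],r["xy"]) for r in m])
print(manip.read_eef_rot().round(2).tolist(), manip.read_clock())
for yaw in(10.2,190.2):
    c,d=np.cos(np.radians(yaw)),np.sin(np.radians(yaw)); by=np.array([-d,c,0]); R=np.c_[by,np.cross([0,0,-1],by),[0,0,-1]]
    print(yaw,manip.ik([.545,-.09,.33],R),manip.ik([.51,.12,.245],R))
E
```

```text
cover 2519 [ 0.5385 -0.0543  0.0653] ((538.6552124023438, -54.53668212890625), (110.84294891357422, 190.11769104003906), 10.683852195739746)
tab 62 [ 0.5388 -0.0554  0.0861] ((538.9705810546875, -54.75493240356445), (56.718788146972656, 7.721034526824951), 10.449640274047852)
[(0.58, [228.5, 236.2])]
[[0.97, 0.26, -0.0], [0.26, -0.97, 0.0], [-0.0, -0.0, -1.0]] 1.0
10.2 [-2.25251211e-01 -3.91775454e-02  1.49504483e+00 -4.44089210e-16
  1.68572537e+00 -4.03274795e-01] [ 1.66150554e-01 -8.59853380e-02  1.69131172e+00 -4.44089210e-16
  1.53626627e+00 -1.18730292e-02]
190.2 None None
```

```bash
cat >> h.py <<'E'
yaw=np.radians(10.5); BX=np.array([np.cos(yaw),np.sin(yaw),0]); BY=np.array([-np.sin(yaw),np.cos(yaw),0]); O=np.array([.520,.044,0])
R0=np.c_[BY,np.cross([0,0,-1],BY),[0,0,-1]]
def W(x,y,tip): return O+x*BX+y*BY+np.array([0,0,tip+.173])
def box(p): d=np.asarray(p)-O; return np.array([d@BX,d@BY,p[2]])
E
python3 - <<'E'
from h import *
manip.command_gripper(0.0)
manip.reach(W(0,-.145,.16),R0)
manip.move_straight(W(0,-.145,.072))
f0=manip.read_ft_force()
manip.move_straight(W(0,.06,.072),speed=.08)
print(box(manip.read_tool_pos()),(manip.read_ft_force()-f0).round(1))
for y in np.arange(.066,.1,.006):
    manip.move_straight(W(0,y,.072),speed=.05); f=(manip.read_ft_force()-f0)@BY; print(y,f.round(1))
    if f<-12: break
y=box(manip.read_tool_pos())[1]
manip.move_straight(W(0,y-.02,.072)); manip.move_straight(W(0,y-.02,.15),speed=.2)
manip.reach(W(-.18,-.33,.2),R0)
print(manip.read_clock())
s=manip.snapshot("top"); save(s,"top1.png"); P=cloud(s)
B=P[(P[...,0]>.4)&(P[...,0]<.66)&(P[...,1]>-.1)&(P[...,1]<.3)&(P[...,2]>.06)&(P[...,2]<.072)]
c=cv2.minAreaRect(B[:,:2].astype(np.float32)); print(c,box([*c[0],0]))
for t in("disc_handle","plain_handle"):
    for r in manip.silhouettes("top",t)[:2]:
        Q=P[r["mask"]]; Q=Q[~np.isnan(Q[:,0])]; print(t,r["conf"],r["xy"],len(Q),box(np.median(Q,0)))
a=s["color"][170:270,260:380,::-1]; cv2.imwrite("pics/v2.png",cv2.resize(a,(720,600),interpolation=2))
E
```

```text
[-2.49339042e-08  5.98741487e-02  2.44968746e-01] [ 0.9 -0.5 -1.2]
0.066 0.2
0.07200000000000001 -0.7
0.07800000000000001 0.5
0.08400000000000002 -0.2
0.09000000000000002 -8.3
0.09600000000000003 -23.5
11.5167
((0.5021935701370239, 0.1459754854440689), (0.1109800860285759, 0.19072775542736053), 10.439044952392578) [0.0010753  0.10351286 0.        ]
disc_handle 0.41 [316.9, 225.4] 125 [-0.0172276  -0.15575464  0.0481565 ]
disc_handle 0.25 [221.6, 235.4] 2816 [-0.00188938  0.1008336   0.06509532]
plain_handle 0.6 [281.1, 226.7] 105 [-0.00972154 -0.05987014  0.04817743]
```

View pics/v2.png

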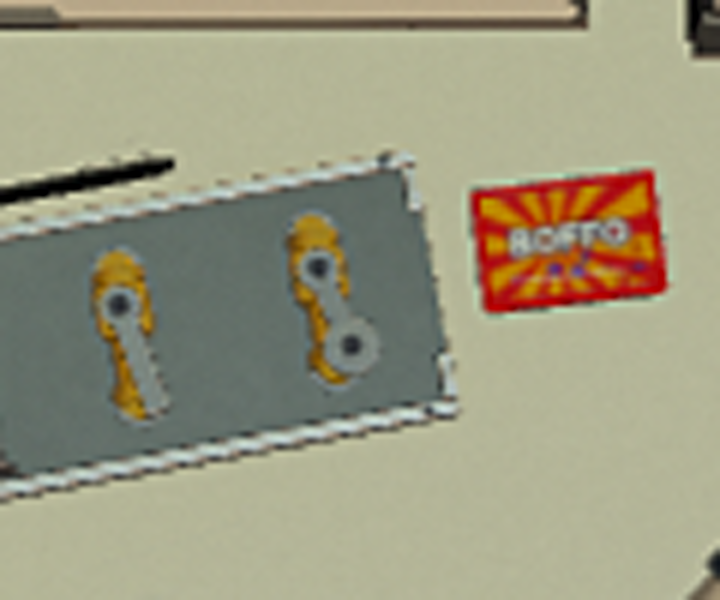

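```bash
python3 - <<'E'
from h import *
piv=np.array([.012,-.150])
def F(th,g):
    u=np.array([-np.cos(th),-np.sin(th)]); t=np.array([np.sin(th),-np.cos(th)])
    return piv+.040*u-t*(.014+g)
T=.042
manip.reach(W(*F(.2,.026),.13),R0)
manip.move_straight(W(*F(.2,.026),T),speed=.1)
f0=manip.read_ft_force()
for th in np.linspace(.2,1.57,12):
    manip.move_straight(W(*F(th,.012),T),speed=.06)
    f=manip.read_ft_force()-f0; print(th.round(2),(f@BX).round(1),(f@BY).round(1),f[2].round(1))
    if np.linalg.norm(f)>25: break
p=F(1.57,.012)
for dx in np.arange(.002,.011,.002):
    if np.linalg.norm(f)>10: break
    manip.move_straight(W(p[0]+dx,p[1],T),speed=.04); f=manip.read_ft_force()-f0; print(dx,(f@BX).round(1),(f@BY).round(1))
q=box(manip.read_tool_pos())
manip.move_straight(W(q[0]-.015,q[1],T)); manip.move_straight(W(q[0]-.015,q[1],.15),speed=.2)
manip.reach(W(-.18,-.33,.2),R0)
print(manip.read_clock())
s=manip.snapshot("top"); P=cloud(s)
for t in("disc_handle","plain_handle","cover"):
    for r in manip.silhouettes("top",t)[:1]:
        Q=P[r["mask"]]; Q=Q[~np.isnan(Q[:,0])]; print(t,r["conf"],r["xy"],len(Q),box(np.median(Q,0)))
a=s["color"][170:270,260:380,::-1]; cv2.imwrite("pics/v3.png",cv2.resize(a,(720,600),interpolation=2))
E
```

```text
0.2 -0.9 0.1 -0.0
0.32 -0.0 0.4 1.7
0.45 0.6 1.2 0.5
0.57 -1.2 1.2 0.3
0.7 -0.1 0.7 1.4
0.82 -0.5 0.3 3.1
0.95 0.3 0.9 3.7
1.07 1.3 1.2 5.0
1.2 0.4 1.1 5.9
1.32 0.9 1.7 6.7
1.45 1.4 1.3 6.6
1.57 1.0 2.0 6.9
0.002 -1.0 0.1
0.004 -2.4 -0.7
0.006 -2.6 -0.6
0.008 -3.6 -1.9
0.01 -10.4 -1.1
19.9417
disc_handle 0.52 [322.6, 213.9] 137 [ 0.01018391 -0.18096484  0.0477256 ]
plain_handle 0.67 [283.3, 227.1] 110 [-0.00719595 -0.06021971  0.04871457]
cover 0.66 [224.0, 232.7] 2856 [-0.00173147  0.1013053   0.06497842]
```

View pics/v3.png

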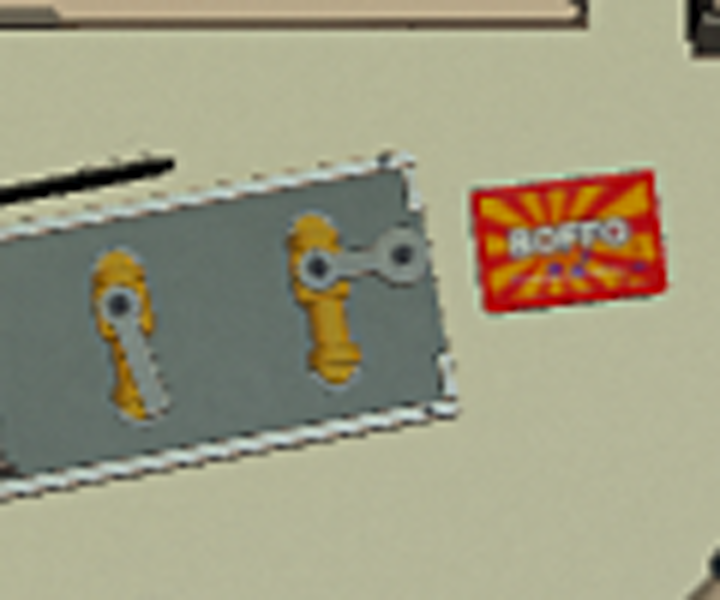

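The handle now points across its pipe: pivot at crop (318,265), disc at (403,254). It looks about 3° short of the stop and nothing else has moved. I'll press once more until the force shows it's firmly on the stop.

```bash
python3 - <<'E'
from h import *
x0=.012-.014-.012
manip.reach(W(x0-.01,-.190,.13),R0)
manip.move_straight(W(x0-.01,-.190,.042),speed=.1)
f0=manip.read_ft_force()
for dx in np.arange(.004,.021,.002):
    manip.move_straight(W(x0+dx,-.190,.042),speed=.04); manip.wait(.1); f=manip.read_ft_force()-f0; print(dx,(f@BX).round(1),(f@BY).round(1))
    if f@BX<-20: break
q=box(manip.read_tool_pos())
manip.move_straight(W(q[0]-.015,q[1],.042)); manip.move_straight(W(q[0]-.015,q[1],.15),speed=.2)
manip.reach(W(-.18,-.33,.2),R0)
print(manip.read_clock())
s=manip.snapshot("top"); P=cloud(s)
for t in("disc_handle","plain_handle","cover","mint_tin"):
    for r in manip.silhouettes("top",t)[:1]:
        Q=P[r["mask"]]; Q=Q[~np.isnan(Q[:,0])]; print(t,r["conf"],r["xy"],len(Q),box(np.median(Q,0)),np.median(Q,0))
a=s["color"][170:270,260:380,::-1]; cv2.imwrite("pics/v4.png",cv2.resize(a,(720,600),interpolation=2))
E
```

```text
0.004 2.2 0.9
0.006 -1.7 0.2
0.008 -3.8 0.0
0.01 -9.7 0.8
0.012 -16.8 1.1
0.014 -22.4 2.1
26.2583
plain_handle 0.59 [282.3, 225.9] 133 [-0.01008176 -0.05977298  0.04708555] [ 0.52097982 -0.01660933  0.04708555]
cover 0.66 [223.8, 232.7] 2804 [-0.00157393  0.10217798  0.06520846] [0.49983197 0.14418017 0.06520846]
mint_tin 0.84 [356.3, 207.6] 656 [ 0.0061212  -0.27124746  0.02054221] [ 0.57544962 -0.2215899   0.02054221]
```

View pics/v4.png

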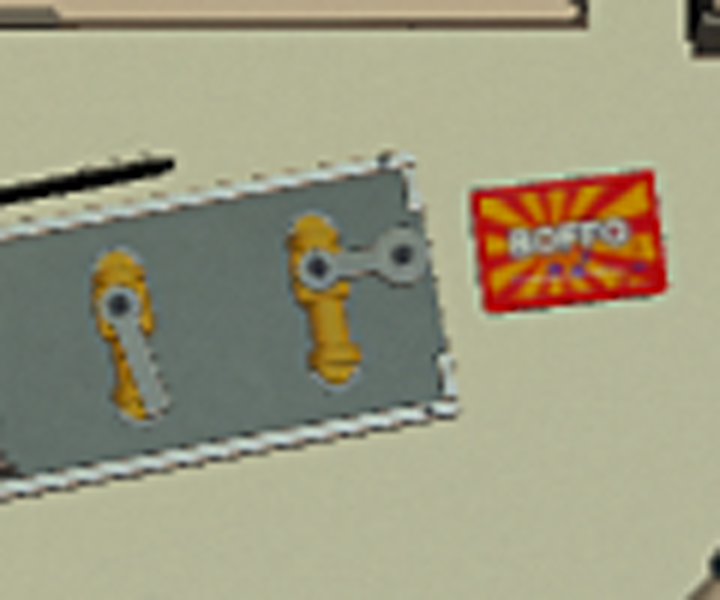

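The force climbed steadily to 22 N and the disc stayed at (403,254), so the handle is on its stop. The plain handle, tin and cover haven't moved.

```bash
python3 -c "
from rig import manip
print(manip.hand_in())"
```

```text
the job is handed in; nothing more can be done
None
```

The cover is at the empty end of its track (about 103 mm past the box's middle) and the disc handle is shut against its stop; the plain handle and tin stayed put, I didn't re-measure the other bystanders at the end, and the job was handed in at about 26 s with no verdict returned.

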